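# Free the interlocked drug chest and put the vial away

### The arm

A 7-joint arm with a two-finger parallel gripper is mounted at the origin on a cart in front of the work surface, level with it; the furniture and walls round the work are solid. World frame = base frame: x ahead of the robot, y to its left, z up, the work surface at z = 0. Lengths are in mm, angles in degrees, forces in N, time in s.
With the tool pointing down it reaches from about 425 to 825 mm from the base axis. Payload 3.6 kg.
Tool frame: the origin (TCP) lies at the very end of the fingers, on their centre line; the grasp point (between the pads) lies bot.grasp_offset behind it (bot.grasp_offset is the distance from the TCP to the grasp point, in mm); z points along the fingers, y is the direction in which the jaws open and shut (so a half turn about z gives the same grasp; the last joint's range is limited). The gripper opens to 93 mm and grips with 3 to 60 N. Pads are 15 mm wide; open, the fingers measure 128 mm over their backs; the gripper's body (75 mm by 188 mm) begins 65 mm behind the grasp point.
Start: joints at [-78.696, 35.231, -0.722, 81.555, 0.464, 63.22, -2.315], TCP at [144.227, 633.767, 218.64] pointing down, gripper open.
Joint ranges: [-178.69, 178.69], [-17.37, 117.87], [-77.05, 75.6], [15.02, 138.74], [-78.02, 258.01], [0.78, 113.62], [-162.83, 162.83]. Speed limits (degrees/s): [159.86, 159.86, 180, 180, 180, 180, 180].

### API

Orientations are given as [roll, pitch, yaw] about the fixed x, y, z axes, in that order (R = Rz(yaw) Ry(pitch) Rx(roll)).
In Python, from cell import bot gives the robot as it stands.
- The arm moves only by the tool arm_command, never from a script. Its argument "plan" is one flat list of numbers, 7 for each row, row after row: the finger opening in cm, from 0 to 9.3, then the shift along the tool's x, y, z in cm, then the turn, a rotation vector about the tool's x, y, z in degrees. In form: [hand, tx, ty, tz, ax, ay, az, hand, tx, ty, tz, ax, ay, az, ...]. A call has 1 to 20 rows; each row is the pose to reach, as a shift and turn from the pose commanded when the call began, along the tool's axes at that moment; what a row does not reach only later rows make up. A row lasts 1/10 s, in which the tool goes at most 50 mm and 8.59 degrees, less where a joint would pass 70% of its speed; a pose out of reach is approached as far as the arm can. A call with a gripper value outside its range is refused whole. The fingers move at their own pace and stop on an object; the grip force is fixed at half the most. Time passes only in rows, so rows that repeat a pose let the fingers close. It gives the time, the measured TCP pose, the force and the opening at its end, in the units of the state.
- bot.state(): the state, without advancing time (a new reading comes with each control period).
- bot.grab_frame(name): name is "side" or "top" or "wrist"; returns the picture (420x560x3 uint8, red, green, blue); there is no depth.
- bot.camera_model(name): a dict with "mtx" (3x3 intrinsics, pixels), "position" and "orientation" of the camera in the world; the wrist camera has in their place "T_tool_cam" (4x4, takes a point from camera to tool coordinates, whose origin is the TCP and whose axes are the flange's). Camera axes: x right, y up, looking along -z (the intrinsics and any distortion apply to the point x, -y, -z); pixel columns grow to the right and rows downward; lengths in mm; the calibration is good to about 2 mm. A picture is of the moment at which its call begins: read the wrist's pose just before it. camera_model takes no time and is no camera call.
- bot.hand_in(): hands the job in, once; it reports no verdict.
The state is a dict: "time": time; "joints": joint angles; "joint_vel": joint speeds; "effort": joint torques, N m; "ee_pos": TCP position; "ee_rot": TCP orientation; "ft_force": force on the tool from outside, world axes, zero at the start; "ft_torque": the same for the moment, N m; "width": finger opening in mm.
Only numpy, scipy, OpenCV 4.12 (cv2) and the standard library are available. Lean on these libraries where they do the work, as an engineer would, in place of code of your own. Each camera call takes 0.05 s, during which the arm holds its last target. There are 200 camera calls.

### The job

The single vial standing between the two bottles belongs in the left drawer of the small white drug chest. Fully shut the chest's open right drawer, squeeze the two tabs of the lock collar on top together and turn the collar anticlockwise as far as it goes, then pull the left drawer fully open and stand the vial upright on its floor. Leave the left drawer open, the right one shut and the collar turned, and do not push away or knock over the bottles, tape roll, stapler or phone on the worktop.

Things in the scene. Friction and masses are not known exactly. Their poses are not given: they have to be found in the camera images.
- chest: Fixed white two-drawer desk chest, 145 deep (x) x 280 wide (y) x 110 high (z) mm. Origin: centre of its underside; its front looks along its own -x, its left drawer is on its +y side as the robot sees it. z up. Front face of the shut drawers at x = -83 mm. Everything named left, right, forward below is in this frame.
- drawer_right (a joint): Right drawer: slides out along the chest's -x. 0 = shut, 0.075 m = fully open; starts partly open. Friction 1.2 N, stays where it is left. While it is open by more than 5 mm the collar cannot be turned fully, and while the collar is turned this drawer cannot open.
- drawer_left (a joint): Left drawer: slides out along the chest's -x. 0 = shut (start), 0.075 m = fully open. Friction 1.2 N. Locked until the collar is turned fully.
- drawer_right_handle (a point): Middle of the right drawer's bar handle, moves with the drawer; axes as the chest's. The same as the left one, mirrored (81 mm right of the chest's origin); can be pushed from in front.
- drawer_left_handle (a point): Middle of the left drawer's bar handle, moves with it; axes as the chest's. Steel bar along y, 8 mm thick, 72 mm between its posts, 122 mm in front of the chest's origin when shut, 81 mm left of it, 74 mm above the worktop. 35 mm clear between bar and drawer front: a finger can reach down and hook it.
- drawer_left_floor (a point): On the left drawer's inner floor, 18 mm above the worktop, 36.5 mm behind the inside of its front, midway between its sides; moves with it, axes as the chest's. Inside 94 mm wide, 131 long. Outer and back walls reach 54 mm above this floor, inner wall 60 (78 at the back), front 87. Fully open, the front 75 mm is clear of the chest's top.
- collar (a joint): Lock collar on the middle of the chest's top: upright axis, 0 = locked (start), grows anticlockwise seen from above to its stop at 1.05 rad = open. Turning friction 0.06 Nm. Held at both ends by teeth on the two tabs, which catch in notches; turns only while both tabs are pressed in.
- collar_grip (a point): On the collar's axis midway between the tabs, at squeezing height: 35 mm above the chest's top, 145 mm above the worktop. Turns with the collar; its y axis runs through both tabs: 30 degrees clockwise (from above) of the chest's y when locked, 30 anticlockwise when open. 60 mm over the tabs' outer faces. A 105 mm ring round them is 12 mm high; nothing else stands on the chest.
- tab_left (a joint): Tab on the grip's +y side, an upright white plate 26 mm wide, 6 mm thick, from 13 to 50 mm above the chest's top. Value: travel pressed inwards, 0 to 0.010 m; spring 3 N at rest, 9 N fully in. Its tooth leaves the notch beyond 0.006 m.
- tab_right (a joint): Tab on the grip's -y side: the same.
- vial: Round vial with a screw cap, 31 mm across, 62 mm tall, about 60 g, upright. Origin: centre of its underside, z up. It stands midway between bottle_a and bottle_b, 75 mm from the axis of each.
- bottle_a: Brown glass stopper bottle, 57 mm across, 101 mm tall, origin at the centre of its underside, beside the vial; must stay where it is.
- bottle_b: Clear glass stopper bottle, 57 mm across, 101 mm tall, origin at the centre of its underside, on the other side of the vial; must stay where it is.
- tape: Roll of tape lying flat, 93 mm across, 48 mm tall; origin at the underside.
- stapler: Desk stapler, 140 mm long, 58 mm tall; origin at the underside.
- phone: Phone lying flat in front of the chest, 156 x 75 x 9 mm; origin at the underside.
Mind the look-alikes: they are no part of the job. What is shaped like the vial but blue or orange is not meant.

How it is judged:
By the outcome, as a careful person would: the job done as asked, in the order asked, and still so for the second after the job is handed in, with the robot touching nothing.
It also fails if it takes over 64 s, if anything falls off the work surface, if the arm or the gripper's body presses on something with over 40 N, if the wrist force passes 120 N, or if a joint passes its speed limit or range.

## Working session

There is one attempt and no reset: what is moved stays moved. The work goes in short steps, Python scripts to look and compute and a tool call to move; the robot and the scene stay as the last step left them, time stands still between calls to the robot, and variables do not carry over. Pictures are saved under pics/ and viewed, about 8 in all and at most 12, crops included, and the job is handed in when it is done.

Besides the shell and the picture viewer there is one more tool, called after ">>>" by a JSON object that holds its "method" and its "body". arm_command: Moves the arm, as the interface text tells. Its arguments: {"type":"object","properties":{"plan":{"type":"array"}},"required":["plan"]}

```bash
mkdir -p pics; python3 - <<'E'
from cell import bot
import cv2,numpy as np
for n in ("top","side"):
    im=bot.grab_frame(n); cv2.imwrite(f"pics/{n}0.png",cv2.cvtColor(im,cv2.COLOR_RGB2BGR))
    print(n,bot.camera_model(n))
print(bot.camera_model("wrist"));print(bot.state(),bot.grasp_offset)
E
ls
```

```text
top {'mtx': array([[528.24446866,   0.        , 269.81937939],
       [  0.        , 528.24446866, 203.38229904],
       [  0.        ,   0.        ,   1.        ]]), 'position': array([ 241.33556954,   80.46039788, 1559.33998185]), 'orientation': array([ 10.26117863,   0.56870829, -89.10345912])}
side {'mtx': array([[482.82047423,   0.        , 281.92712999],
       [  0.        , 482.82047423, 203.28690415],
       [  0.        ,   0.        ,   1.        ]]), 'position': array([ 513.35933329, 1110.8082733 ,  794.58614337]), 'orientation': array([ 55.72963909,   0.9439399 , 179.11288071])}
{'mtx': array([[292.23770542,   0.        , 276.71843151],
       [  0.        , 292.23770542, 207.82916017],
       [  0.        ,   0.        ,   1.        ]]), 'T_tool_cam': array([[-1.56460247e-04,  9.58755293e-01,  2.84232764e-01,
         7.96213516e+01],
       [ 9.99999473e-01, -1.38261624e-04,  1.01683995e-03,
        -7.70126233e-02],
       [ 1.01419916e-03,  2.84232773e-01, -9.58754766e-01,
        -1.66259623e+02],
       [ 0.00000000e+00,  0.00000000e+00,  0.00000000e+00,
         1.00000000e+00]])}
{'time': 0.1, 'joints': array([-78.69598625,  35.28305878,  -0.7233611 ,  81.62906107,
         0.4641905 ,  63.22033851,  -2.31533712]), 'joint_vel': array([ 0.01202325,  0.00375992,  0.01903781, -0.13284764, -0.00584143,
       -0.05543755, -0.0180824 ]), 'effort': array([ 1.69613169e-03, -4.60045588e+01,  2.10003555e-01, -1.66246766e+01,
       -6.12705457e-02,  1.70073251e-02,  9.14815905e-05]), 'ee_pos': array([144.08371888, 633.11692719, 217.62216735]), 'ee_rot': array([-1.79870416e+02,  1.34769793e-03,  1.67181237e+02]), 'ft_force': array([-0.49144011,  0.06118234,  0.52630256]), 'ft_torque': array([-0.01384665, -0.00890734,  0.01473982]), 'width': 93.13922437212116} 18.8
pics
```

View pics/top0.png

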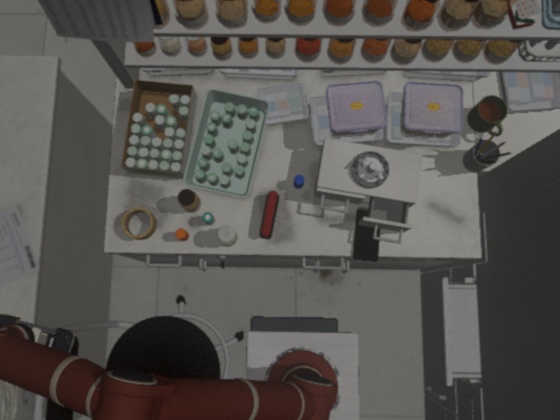

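View pics/side0.png

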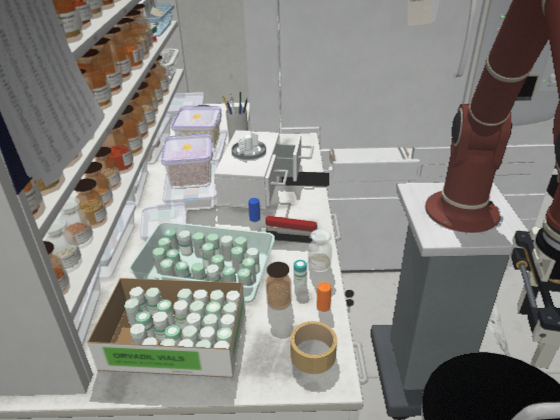

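```bash
cat > h.py <<'E'
import numpy as np,cv2
from scipy.spatial.transform import Rotation as R
from cell import bot
def cam(n,st=None):
    m=bot.camera_model(n)
    if n=="wrist":
        T=m["T_tool_cam"]; Rt=R.from_euler('xyz',st["ee_rot"],degrees=True).as_matrix()
        return m["mtx"],Rt@T[:3,:3],Rt@T[:3,3]+st["ee_pos"]
    return m["mtx"],R.from_euler('xyz',m["orientation"],degrees=True).as_matrix(),m["position"]
def plane(c,uv,z):
    K,Rc,p=c; d=np.linalg.inv(K)@[uv[0],uv[1],1]; d=Rc@(d*[1,-1,-1]); return p+d*(z-p[2])/d[2]
def proj(c,X):
    K,Rc,p=c; q=(Rc.T@(np.asarray(X,float)-p).T).T*[1,-1,-1]; q=q@K.T; return q[...,:2]/q[...,2:]
E
python3 - <<'E'
import cv2
a=cv2.imread("pics/top0.png"); b=cv2.imread("pics/side0.png")
c1=cv2.resize(a[130:265,170:310],None,fx=2.8,fy=2.8,interpolation=cv2.INTER_CUBIC)
c2=cv2.resize(a[130:265,305:445],None,fx=2.8,fy=2.8,interpolation=cv2.INTER_CUBIC)
import numpy as np
cv2.imwrite("pics/topc.png",np.hstack([c1,c2]))
E
```

```text
(no output)
```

View pics/topc.png

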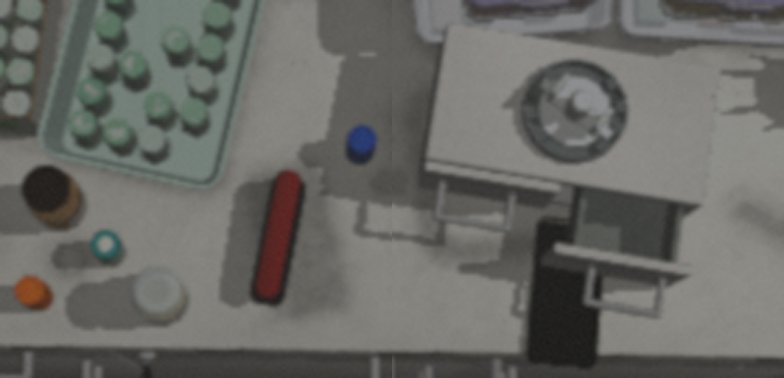

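```bash
python3 - <<'E'
from h import *
c=cam("top")
f=lambda x,y:(170+x/2.8-.3,130+y/2.8-.3) if x<392 else (305+(x-392)/2.8-.3,130+y/2.8-.3)
for n,p,z in [("vial",(106,246),62),("ba",(47,188),101),("bb",(158,289),101),("BL",(447,27),110),("FL",(428,163),110),("FR",(699,204),110),("BR",(717,64),110),("ring",(574,111),122),("ringL",(520,104),118),("ringR",(628,116),118),("hRl",(587,302),74),("hRr",(659,312),74),("hLl",(438,218),74),("hLr",(511,226),74),("stapT",(290,175),58),("stapB",(268,300),58),("blue",(361,138),62),("phone1",(538,220),9),("phone2",(528,360),9),("phone3",(597,365),9)]:
    print(n,plane(c,f(*p),z).round(1))
E
```

```text
vial [468.3 277.6  62. ]
ba [520.6 334.1 101. ]
bb [420.  219.2 101. ]
BL [690.9 -53.4 110. ]
FL [549.3 -34.1 110. ]
FR [ 511.4 -303.   110. ]
BR [ 655.5 -325.9  110. ]
ring [ 601.8 -178.6  122. ]
ringL [ 609.3 -125.5  118. ]
ringR [ 598.3 -233.1  118. ]
hRl [ 416.2 -196.8   74. ]
hRr [ 407.1 -268.8   74. ]
hLl [499.9 -47.   74. ]
hLr [ 492.7 -121.2   74. ]
stapT [546.   90.1  58. ]
stapB [415.6 110.7  58. ]
blue [585.3  17.   62. ]
phone1 [ 510.5 -158.7    9. ]
phone2 [ 362.1 -146.2    9. ]
phone3 [ 357.9 -218.     9. ]
```

```bash
cat >> h.py <<'E'
C=np.array([601.8,-178.9]); CY=-7.8
def w(cx,cy,C=C,CY=CY):  # chest frame -> world xy
    a=np.radians(CY); return C+[np.cos(a)*cx-np.sin(a)*cy,np.sin(a)*cx+np.cos(a)*cy]
def rows(cur,targets):
    """cur, targets: (x,y,z,yaw) mm/deg -> tool shift cm + az, with rows needed"""
    cur=np.array(cur,float); a=np.radians(cur[3]); last=cur; 
    for t in targets:
        t=np.array(t,float); d=t[:3]-cur[:3]
        s=[np.cos(a)*d[0]+np.sin(a)*d[1],np.sin(a)*d[0]-np.cos(a)*d[1],-d[2]]
        n=max(np.linalg.norm(t[:3]-last[:3])/50,abs(t[3]-last[3])/8.59)
        print("rows %.1f"%n,(np.array(s)/10).round(2),"az %.1f"%-(t[3]-cur[3])); last=t
E
python3 - <<'E'
from h import *
v=w(-180,-40)
rows((144.2,633.8,218.6,167.2),[(480,380,230,172.2),(570,0,230,172.2),(*v,230,172.2)])
E
```

```text
rows 8.4 [-38.37 -17.31  -1.14] az -5.0
rows 7.8 [-55.56 -52.37  -1.14] az -5.0
rows 4.9 [-45.05 -74.67  -1.14] az -5.0
```

>>> {"method": "arm_command", "body": {"plan": [0,-38.4,-17.3,-1.1,0,0,-5,0,-38.4,-17.3,-1.1,0,0,-5,0,-38.4,-17.3,-1.1,0,0,-5,0,-38.4,-17.3,-1.1,0,0,-5,0,-38.4,-17.3,-1.1,0,0,-5,0,-38.4,-17.3,-1.1,0,0,-5,0,-38.4,-17.3,-1.1,0,0,-5,0,-38.4,-17.3,-1.1,0,0,-5,0,-55.6,-52.4,-1.1,0,0,-5,0,-55.6,-52.4,-1.1,0,0,-5,0,-55.6,-52.4,-1.1,0,0,-5,0,-55.6,-52.4,-1.1,0,0,-5,0,-55.6,-52.4,-1.1,0,0,-5,0,-55.6,-52.4,-1.1,0,0,-5,0,-55.6,-52.4,-1.1,0,0,-5,0,-55.6,-52.4,-1.1,0,0,-5]}}

```text
time: 1.7
ee_pos: [568.0, 4.8, 229.4]
ee_rot: [-180.0, -0.0, 172.2]
ft_force: [1.7, 0.3, -0.7]
width: 0.6
```

>>> {"method": "arm_command", "body": {"plan": [0,0,0,0,0,0,0]}}

```text
time: 1.8
ee_pos: [568.9, -4.5, 229.2]
ee_rot: [-179.6, 0.1, 171.3]
ft_force: [-0.3, -0.1, -0.7]
width: 0.4
```

```bash
python3 - <<'E'
from h import *
v=w(-180,-40)
rows((570,0,230,172.2),[(*v,230,172.2)])
E
```

```text
rows 4.9 [ 12.42 -21.29  -0.  ] az -0.0
```

>>> {"method": "arm_command", "body": {"plan": [0,12.4,-21.3,0,0,0,0,0,12.4,-21.3,0,0,0,0,0,12.4,-21.3,0,0,0,0,0,12.4,-21.3,0,0,0,0,0,12.4,-21.3,0,0,0,0,0,12.4,-21.3,0,0,0,0,0,12.4,-21.3,0,0,0,0,0,12.4,-21.3,0,0,0,0]}}

```text
time: 2.6
ee_pos: [417.2, -185.9, 229.6]
ee_rot: [179.9, 0.0, 172.3]
ft_force: [0.1, 0.0, 0.4]
width: 0.7
```

```bash
python3 - <<'E'
from h import *
import json
st=bot.state(); im=bot.grab_frame("wrist"); cv2.imwrite("pics/w1.png",im[...,::-1])
print(st["ee_pos"],st["ee_rot"],st["joints"].round(1))
np.savez("w1.npz",p=st["ee_pos"],r=st["ee_rot"])
E
```

```text
[ 417.23536657 -185.87655654  229.55264796] [1.79946529e+02 1.39885922e-02 1.72332498e+02] [ 18.   17.5   4.3 111.2  -1.7  51.4 105.6]
```

View pics/w1.png

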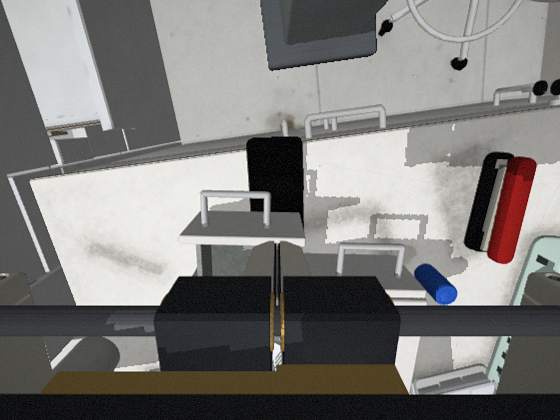

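```bash
python3 - <<'E'
from h import *
d=np.load("w1.npz"); c=cam("wrist",dict(ee_pos=d["p"],ee_rot=d["r"]))
a=[plane(c,q,74)[:2] for q in [(202,194),(271,195),(338,247),(404,248)]]
print(np.round(a,1)); l=(a[2]+a[3])/2; r=(a[0]+a[1])/2; print("L",l,"pred",w(-122,81),"R",r,"pred shut",w(-122,-81))
# phone corners, stapler
for q,z in [((247,140),9),((302,138),9),((515,158),58),((500,262),58)]: print(plane(c,q,z).round(1))
E
```

```text
[[ 405.4 -269.9]
 [ 416.9 -192.6]
 [ 491.1 -122.1]
 [ 502.9  -43.9]]
L [496.99761027 -82.99283456] pred [491.92172483 -82.09212508] R [ 411.14951895 -231.26129334] pred shut [ 469.9358021  -242.59327524]
[ 356.3 -216.6    9. ]
[ 363.3 -146.     9. ]
[415.   90.1  58. ]
[547.   83.8  58. ]
```

```bash
sed -i 's/^C=.*/C=np.array([603.5,-180.]); CY=-8.2/' h.py; python3 - <<'E'
from h import *
rows((417.2,-193.2,230,172.2),[(*w(-214,-81),230,171.8),(*w(-214,-81),62,171.8),(*w(-180,-81),62,171.8),(*w(-140,-81),62,171.8)])
print(w(-214,-81))
E
```

```text
rows 1.0 [ 3.18 -4.11 -0.  ] az 0.4
rows 3.4 [ 3.18 -4.11 16.8 ] az 0.4
rows 0.7 [-0.22 -4.14 16.8 ] az 0.4
rows 0.8 [-4.22 -4.17 16.8 ] az 0.4
[ 380.13494296 -229.64928289]
```

>>> {"method": "arm_command", "body": {"plan": [0,3.1,-4.8,0,0,0,0.4,0,3.1,-4.8,0,0,0,0.4,0,3.1,-4.8,16.8,0,0,0.4,0,3.1,-4.8,16.8,0,0,0.4,0,3.1,-4.8,16.8,0,0,0.4,0,3.1,-4.8,16.8,0,0,0.4,0,3.1,-4.8,16.8,0,0,0.4,0,2,-4.8,16.8,0,0,0.4,0,1,-4.8,16.8,0,0,0.4,0,0,-4.8,16.8,0,0,0.4,0,-1,-4.8,16.8,0,0,0.4,0,-2,-4.9,16.8,0,0,0.4,0,-3,-4.9,16.8,0,0,0.4,0,-4,-4.9,16.8,0,0,0.4,0,-4.5,-4.9,16.8,0,0,0.4,0,-4.5,-4.9,16.8,0,0,0.4,0,-4.5,-4.9,16.8,0,0,0.4]}}

```text
time: 4.35
ee_pos: [454.6, -242.1, 61.6]
ee_rot: [-180.0, 0.0, 171.8]
ft_force: [-0.1, -0.0, -0.8]
width: 0.8
```

>>> {"method": "arm_command", "body": {"plan": [0,-0.2,0,0,0,0,0,0,-0.4,0,0,0,0,0,0,-0.5,0,0,0,0,0,0,-0.6,0,0,0,0,0,0,-0.6,0,0,0,0,0]}}

```text
time: 4.85
ee_pos: [457.0, -242.5, 61.3]
ee_rot: [179.9, -0.4, 171.7]
ft_force: [-5.0, 1.7, 4.8]
width: 0.3
```

>>> {"method": "arm_command", "body": {"plan": [0,-0.3,0,0,0,0,0,0,-0.5,0,0,0,0,0,0,-0.5,0,0,0,0,0,0,-0.5,0,0,0,0,0]}}

```text
time: 5.25
ee_pos: [457.0, -242.4, 60.9]
ee_rot: [179.8, -0.9, 171.6]
ft_force: [-11.6, 2.2, 7.7]
width: 0.5
```

```bash
python3 - <<'E'
from h import *
rows((465.5,-243.6,62.5,171.8),[(*w(-165,-81),62.5,171.8),(*w(-165,-81),250,171.8),(*w(50,0),250,171.8)])
E
```

```text
rows 0.8 [ 3.75  0.16 -0.  ] az -0.0
rows 3.8 [  3.75   0.16 -18.75] az -0.0
rows 4.6 [-17.75   8.26 -18.75] az -0.0
```

>>> {"method": "arm_command", "body": {"plan": [0,3.8,0,0,0,0,0,0,3.8,0,0,0,0,0,0,3.8,0,-18.8,0,0,0,0,3.8,0,-18.8,0,0,0,0,3.8,0,-18.8,0,0,0,0,3.8,0,-18.8,0,0,0,9.3,-17.8,8.3,-18.8,0,0,0,9.3,-17.8,8.3,-18.8,0,0,0,9.3,-17.8,8.3,-18.8,0,0,0,9.3,-17.8,8.3,-18.8,0,0,0,9.3,-17.8,8.3,-18.8,0,0,0,9.3,-17.8,8.3,-18.8,0,0,0,9.3,-17.8,8.3,-18.8,0,0,0,9.3,-17.8,8.3,-18.8,0,0,0]}}

```text
time: 6.65
ee_pos: [652.3, -188.2, 250.0]
ee_rot: [-179.9, 0.0, 171.7]
ft_force: [0.7, -0.9, -0.4]
width: 60.2
```

```bash
python3 - <<'E'
from h import *
st=bot.state(); im=bot.grab_frame("wrist"); cv2.imwrite("pics/w2.png",im[...,::-1])
print(st["ee_pos"],st["ee_rot"],st["joints"].round(1))
np.savez("w2.npz",p=st["ee_pos"],r=st["ee_rot"])
E
```

```text
[ 652.30730166 -188.16112694  249.97830214] [-1.79939209e+02  4.48212376e-03  1.71689127e+02] [11.4 36.8  5.4 73.5 -3.4 69.8 98.6]
```

View pics/w2.png

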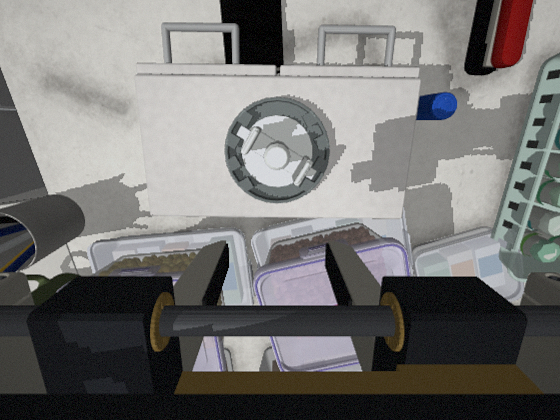

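```bash
python3 - <<'E'
import cv2
a=cv2.imread("pics/w2.png")[85:215,210:345]
cv2.imwrite("pics/w2c.png",cv2.resize(a,None,fx=4.5,fy=4.5,interpolation=cv2.INTER_CUBIC))
E
```

```text
(no output)
```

View pics/w2c.png

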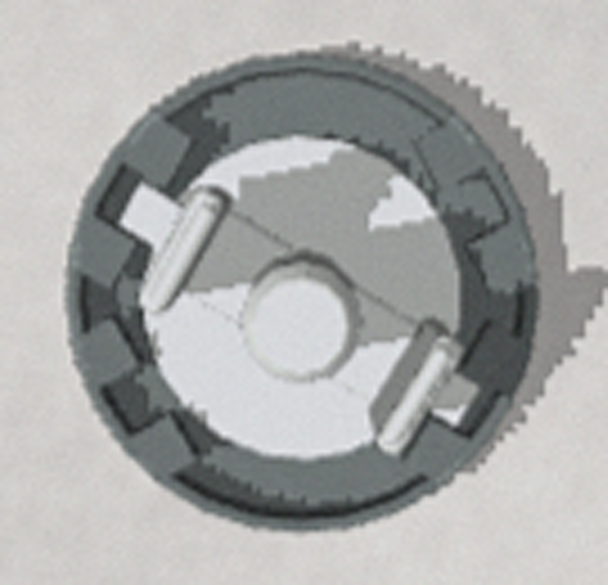

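```bash
python3 - <<'E'
from h import *
d=np.load("w2.npz"); c=cam("wrist",dict(ee_pos=d["p"],ee_rot=d["r"]))
f=lambda x,y:(210+x/4.5-.4,85+y/4.5-.4)
A=plane(c,f(188,247),160);B=plane(c,f(421,396),160); v=(A-B)[:2]
print("tabs",A,B,"mid",(A+B)/2,"dist",np.hypot(*v),"ydir",np.degrees(np.arctan2(v[1],v[0])))
for z in (110,116,122): print("ring",plane(c,f(303,291),z), plane(c,f(68,291),z)-plane(c,f(538,291),z))
for q in [(137,76),(419,75),(149,215),(407,219)]: print(plane(c,q,110).round(1))
print("handles",[plane(c,q,74).round(1) for q in [(163,26),(239,26),(319,30),(395,30)]])
E
```

```text
tabs [ 585.15764894 -200.66700556  160.        ] [ 619.87689606 -160.2512146   160.        ] mid [ 602.5172725  -180.45911008  160.        ] dist 53.280974830183 ydir -130.66427745103786
ring [ 600.94122136 -180.94831503  110.        ] [ -15.571933   -106.62175989    0.        ]
ring [ 600.4040157  -180.86172828  116.        ] [ -15.26683225 -104.53272066    0.        ]
ring [ 599.86681005 -180.77514154  122.        ] [ -14.9617315  -102.44368143    0.        ]
[ 512.6 -304.5  110. ]
[551.1 -35.5 110. ]
[ 651.1 -330.8  110. ]
[696.7 -49.8 110. ]
handles [array([ 463.2, -279.7,   74. ]), array([ 474.6, -202.1,   74. ]), array([ 490.3, -120.9,   74. ]), array([501.7, -43.1,  74. ])]
```

```bash
python3 - <<'E'
from h import *
rows((652.3,-188.2,250.3,171.7),[(602,-180.6,200,141.2),(602,-180.6,127.5,141.2)])
E
```

```text
rows 3.6 [5.09 0.03 5.03] az 30.5
rows 1.4 [ 5.09  0.03 12.28] az 30.5
```

>>> {"method": "arm_command", "body": {"plan": [9.3,5.1,0,5,0,0,30.5,9.3,5.1,0,5,0,0,30.5,9.3,5.1,0,5,0,0,30.5,9.3,5.1,0,5,0,0,30.5,9.3,5.1,0,5,0,0,30.5,9.3,5.1,0,8,0,0,30.5,9.3,5.1,0,10.5,0,0,30.5,9.3,5.1,0,12.3,0,0,30.5,9.3,5.1,0,12.3,0,0,30.5,9.3,5.1,0,12.3,0,0,30.5]}}

```text
time: 7.7
ee_pos: [602.7, -180.3, 127.4]
ee_rot: [180.0, 0.0, 141.3]
ft_force: [0.7, -0.0, 0.8]
width: 92.8
```

>>> {"method": "arm_command", "body": {"plan": [4.2,0,0,0,0,0,0,4.2,0,0,0,0,0,0,4.2,0,0,0,0,0,0,4.2,0,0,0,0,0,0,4.2,0,0,0,0,0,0,4.2,0,0,0,0,0,0]}}

```text
time: 8.3
ee_pos: [602.7, -179.9, 127.1]
ee_rot: [-180.0, 0.0, 141.3]
ft_force: [-0.6, 0.0, 2.3]
width: 50.0
```

>>> {"method": "arm_command", "body": {"plan": [4,0,0,0,0,0,0,4,0,0,0,0,0,0,4,0,0,0,0,0,0,4,0,0,0,0,0,0]}}

```text
time: 8.7
ee_pos: [602.6, -180.0, 127.1]
ee_rot: [-180.0, 0.0, 141.3]
ft_force: [-1.6, -0.4, 5.9]
width: 40.7
```

>>> {"method": "arm_command", "body": {"plan": [4,0,0,0,0,0,-7,4,0,0,0,0,0,-14,4,0,0,0,0,0,-21,4,0,0,0,0,0,-28,4,0,0,0,0,0,-35,4,0,0,0,0,0,-42,4,0,0,0,0,0,-49,4,0,0,0,0,0,-55,4,0,0,0,0,0,-60,4,0,0,0,0,0,-62,4,0,0,0,0,0,-62,4,0,0,0,0,0,-62]}}

```text
time: 9.9
ee_pos: [602.4, -181.3, 127.0]
ee_rot: [-179.9, -0.0, -156.9]
ft_force: [-2.1, -2.7, 5.3]
width: 40.2
```

```bash
python3 - <<'E'
from h import *
s=bot.state();print(s["ee_rot"],s["ft_torque"],s["ft_force"],s["joints"].round(1),s["width"])
E
```

```text
[-1.79906285e+02 -4.30442975e-02 -1.56913888e+02] [-0.57126694  0.52526072 -0.27172197] [-2.1243935 -2.6913006  5.3320652] [ 17.9  38.8  -5.4  91.3   4.5  50.1 123.9] 40.22732127736732
```

>>> {"method": "arm_command", "body": {"plan": [4,0,0,0,0,0,-2,4,0,0,0,0,0,-4,4,0,0,0,0,0,-4,4,0,0,0,0,0,-4]}}

```text
time: 10.3
ee_pos: [602.9, -181.3, 126.9]
ee_rot: [-179.9, 0.0, -152.8]
ft_force: [-0.7, -5.3, 4.4]
width: 40.7
```

```bash
python3 - <<'E'
from h import *
s=bot.state();print(s["ee_rot"],s["ft_torque"],s["ft_force"],s["width"])
E
```

```text
[-1.79874300e+02  4.06796088e-03 -1.52838200e+02] [-1.08049388  0.20250366 -0.64338556] [-0.68208457 -5.30050961  4.3679034 ] 40.72444282831115
```

```bash
python3 - <<'E'
from h import *
p=w(-100.5,81)
rows((602.4,-181.0,127.5,207.2),[(602.4,-181,215,207.2),(*p,190,171.8),(*p,60,171.8)])
q=w(-190,81); rows((*p,60,171.8),[(*q,60,171.8)]); print(p,q,np.hypot(*q))
E
```

```text
rows 1.8 [-0.    0.   -8.75] az -0.0
rows 4.1 [ 3.36 12.46 -6.25] az 35.4
rows 2.6 [ 3.36 12.46  6.75] az 35.4
rows 1.8 [ 8.95  0.   -0.  ] az -0.0
[515.58043242 -85.49391746] [426.99545976 -72.72862789] 433.1449826198791
```

>>> {"method": "arm_command", "body": {"plan": [9.3,0,0,0,0,0,0,9.3,0,0,0,0,0,0,9.3,0,0,0,0,0,0,9.3,0,0,0,0,0,0,9.3,0,0,0,0,0,0,9.3,0,0,-8.8,0,0,0,9.3,0,0,-8.8,0,0,0,0,3.4,12.5,-7,0,0,35.4,0,3.4,12.5,-7,0,0,35.4,0,3.4,12.5,-7,0,0,35.4,0,3.4,12.5,-7,0,0,35.4,0,3.4,12.5,-7,0,0,35.4,0,3.4,12.5,-7,0,0,35.4,0,3.4,12.5,-7,0,0,35.4,0,3.4,12.5,-7,0,0,35.4,0,3.4,12.5,-7,0,0,35.4,0,3.4,12.5,-7,0,0,35.4]}}

```text
time: 12.0
ee_pos: [515.2, -84.5, 196.5]
ee_rot: [180.0, -0.0, 171.9]
ft_force: [0.0, -0.1, -0.0]
width: 17.5
```

```bash
python3 - <<'E'
from h import *
s=bot.state();print(s["ee_pos"],s["ee_rot"],s["width"])
im=bot.grab_frame("side"); cv2.imwrite("pics/s1.png",cv2.resize(im[110:230,190:350,::-1],None,fx=4,fy=4,interpolation=cv2.INTER_CUBIC))
rows((*s["ee_pos"],s["ee_rot"][2]),[(*w(-100.5,81),60,171.8)])
E
```

```text
[515.23391519 -84.4943845  196.53474642] [ 1.79995526e+02 -8.32872711e-03  1.71865888e+02] 17.453662752457646
rows 2.7 [-0.05 -0.09 13.65] az 0.1
```

View pics/s1.png

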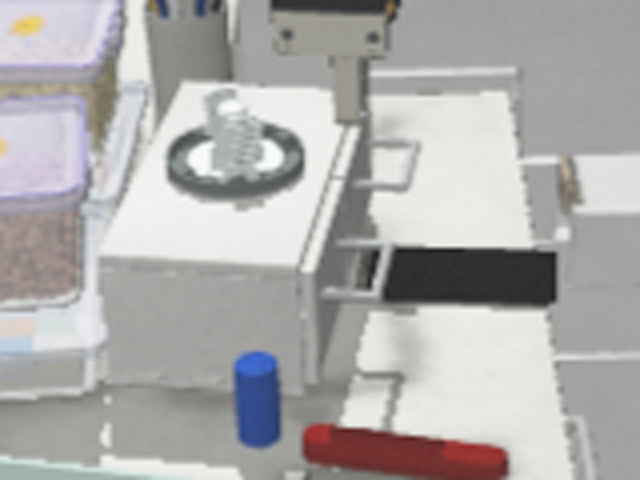

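>>> {"method": "arm_command", "body": {"plan": [0,0,-0.1,4,0,0,0,0,0,-0.1,8,0,0,0,0,0,-0.1,11,0,0,0,0,0,-0.1,13.6,0,0,0,0,0,-0.1,13.6,0,0,0]}}

```text
time: 12.55
ee_pos: [512.5, -84.8, 57.7]
ee_rot: [-180.0, -0.4, 171.9]
ft_force: [-0.7, -0.6, 0.3]
width: 0.3
```

>>> {"method": "arm_command", "body": {"plan": [0,1,0,0,0,0,0,0,2,0,0,0,0,0,0,3,0,0,0,0,0,0,4,0,0,0,0,0,0,5,0,0,0,0,0,0,6,0,0,0,0,0,0,7,0,0,0,0,0,0,8,0,0,0,0,0,0,8.4,0,0,0,0,0,0,8.4,0,0,0,0,0]}}

```text
time: 13.55
ee_pos: [434.5, -73.7, 61.0]
ee_rot: [-180.0, 0.4, 171.9]
ft_force: [4.7, 0.1, -1.8]
width: 0.5
```

>>> {"method": "arm_command", "body": {"plan": [0,0.3,0,0,0,0,0,0,0.6,0,0,0,0,0,0,0.6,0,0,0,0,0,0,0.6,0,0,0,0,0]}}

```text
time: 13.95
ee_pos: [434.5, -73.7, 61.5]
ee_rot: [-180.0, 1.0, 171.9]
ft_force: [12.0, -1.2, -7.1]
width: 0.5
```

```bash
python3 - <<'E'
from h import *
cur=(429,-73,61.5,171.9); s=bot.state(); print(s["joints"].round(1))
rows(cur,[(442,-75,61.5,171.9),(442,-75,230,171.9),(514,330,230,228.8)])
c=cam("top"); print("orange",plane(c,(170+32/2.8-.3,130+291/2.8-.3),62))
E
```

```text
[  6.1  31.8   0.9 125.4  -1.2  21.8  89.9]
rows 0.3 [-1.32 -0.01 -0.  ] az -0.0
rows 3.4 [-1.320e+00 -1.000e-02 -1.685e+01] az -0.0
rows 8.2 [ -2.74  41.1  -16.85] az -56.9
orange [420.8626844  351.47949162  62.        ]
```

>>> {"method": "arm_command", "body": {"plan": [0,-0.7,0,0,0,0,0,0,-1.3,0,0,0,0,0,0,-1.3,0,0,0,0,0,0,-1.3,0,-4,0,0,0,0,-1.3,0,-9,0,0,0,0,-1.3,0,-13,0,0,0,6,-1.3,0,-16.8,0,0,0,6,-2.7,41,-16.8,0,0,-57,6,-2.7,41,-16.8,0,0,-57,6,-2.7,41,-16.8,0,0,-57,6,-2.7,41,-16.8,0,0,-57,6,-2.7,41,-16.8,0,0,-57,6,-2.7,41,-16.8,0,0,-57,6,-2.7,41,-16.8,0,0,-57,6,-2.7,41,-16.8,0,0,-57,6,-2.7,41,-16.8,0,0,-57,6,-2.7,41,-16.8,0,0,-57,6,-2.7,41,-16.8,0,0,-57]}}

```text
time: 15.75
ee_pos: [510.1, 327.0, 227.7]
ee_rot: [-179.9, -0.2, -131.2]
ft_force: [-0.1, -1.1, 0.5]
width: 59.8
```

```bash
python3 - <<'E'
from h import *
st=bot.state(); im=bot.grab_frame("wrist"); cv2.imwrite("pics/w3.png",im[...,::-1])
print(st["ee_pos"],st["ee_rot"],st["joints"].round(1),st["width"])
np.savez("w3.npz",p=st["ee_pos"],r=st["ee_rot"])
c=cam("wrist",st); print("expect",proj(c,np.array([[468.3,277.6,62],[468.3,277.6,0],[520.6,334.1,101],[420,219.2,101]])))
E
```

```text
[510.13763527 326.99349461 227.74276802] [-179.93575602   -0.23487049 -131.21137271] [-25.1  31.6 -15.9  88.1   9.5  61.9  95.5] 59.824871120201294
expect [[275.78080264 136.03758725]
 [275.98970668 133.96602904]
 [273.67641452 213.0070361 ]
 [273.13667574  51.78043956]]
```

View pics/w3.png

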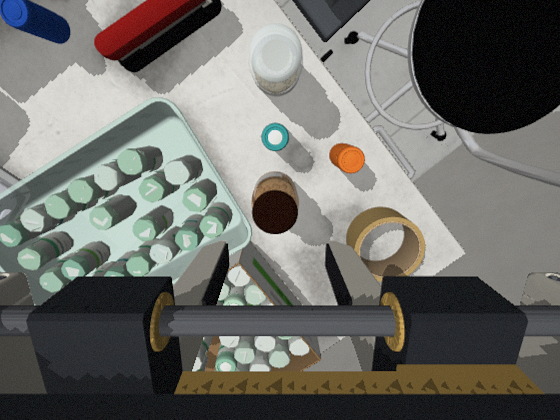

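```bash
python3 - <<'E'
from h import *
s=bot.state();print(s["ee_pos"],s["joint_vel"].round(2))
rows((*s["ee_pos"],s["ee_rot"][2]),[(468.3,277.6,130,-131.2),(468.3,277.6,27,-131.2)])
E
```

```text
[510.57795754 326.4818896  228.0818809 ] [ 0.67 -0.48  0.08 -0.34 -0.2  -0.31 -0.22]
rows 2.3 [ 6.46 -0.05  9.81] az -0.1
rows 2.1 [ 6.46 -0.05 20.11] az -0.1
```

>>> {"method": "arm_command", "body": {"plan": [6,6.5,0,5,0,0,0,6,6.5,0,9.8,0,0,0,6,6.5,0,9.8,0,0,0,6,6.5,0,9.8,0,0,0,6,6.5,0,9.8,0,0,0]}}

```text
time: 16.3
ee_pos: [468.9, 279.6, 131.6]
ee_rot: [-179.9, 0.1, -131.3]
ft_force: [0.3, -0.5, 0.1]
width: 59.9
```

```bash
python3 - <<'E'
from h import *
s=bot.state();print(s["ee_pos"],s["ee_rot"],s["joint_vel"].round(2))
rows((*s["ee_pos"],s["ee_rot"][2]),[(468.3,277.6,27,-131.2)])
E
```

```text
[468.857337   279.64321311 131.60664098] [-1.79944669e+02  5.47141971e-02 -1.31251937e+02] [-0.67 -0.72 -0.86 -2.67 -0.09 -0.17 -0.1 ]
rows 2.1 [ 0.19 -0.09 10.46] az -0.1
```

>>> {"method": "arm_command", "body": {"plan": [6,0.2,-0.1,4,0,0,0,6,0.2,-0.1,8,0,0,0,6,0.2,-0.1,10.4,0,0,0,6,0.2,-0.1,10.4,0,0,0,6,0.2,-0.1,10.4,0,0,0,2.5,0.2,-0.1,10.4,0,0,0,2.5,0.2,-0.1,10.4,0,0,0,2.5,0.2,-0.1,10.4,0,0,0,2.5,0.2,-0.1,10.4,0,0,0,2.5,0.2,-0.1,10.4,0,0,0,2.5,0.2,-0.1,10.4,0,0,0,2.5,0.2,-0.1,10.4,0,0,0,2.5,0.2,-0.1,10.4,0,0,0]}}

```text
time: 17.6
ee_pos: [467.8, 278.6, 27.3]
ee_rot: [-180.0, 0.1, -131.1]
ft_force: [0.2, -0.1, 5.7]
width: 30.4
```

```bash
python3 - <<'E'
from h import *
rows((468.3,277.6,27,228.8),[(468.3,277.6,200,228.8),(*w(-30,81),250,171.8)])
E
```

```text
rows 3.5 [ -0.    0.  -17.3] az -0.0
rows 7.9 [ 20.37 -33.39 -22.3 ] az 57.0
```

>>> {"method": "arm_command", "body": {"plan": [2.5,0,0,-3,0,0,0,2.5,0,0,-7,0,0,0,2.5,0,0,-11,0,0,0,2.5,0,0,-15,0,0,0,2.5,2,-3.3,-17.8,0,0,5.7,2.5,4,-6.6,-18.3,0,0,11.4,2.5,6,-10,-18.8,0,0,17,2.5,8,-13.3,-19.3,0,0,22.8,2.5,10,-16.7,-19.8,0,0,28.5,2.5,12,-20,-20.3,0,0,34.2,2.5,14,-23.4,-20.8,0,0,40,2.5,16,-26.7,-21.3,0,0,45.6,2.5,18.3,-30,-21.8,0,0,51.3,2.5,20.4,-33.4,-22.3,0,0,57,2.5,20.4,-33.4,-22.3,0,0,57,2.5,20.4,-33.4,-22.3,0,0,57,2.5,20.4,-33.4,-22.3,0,0,57,2.5,20.4,-33.4,-22.3,0,0,57]}}

```text
time: 19.4
ee_pos: [584.4, -92.6, 249.3]
ee_rot: [179.9, -0.1, 172.1]
ft_force: [-0.5, 0.6, -0.3]
width: 30.7
```

```bash
python3 - <<'E'
from h import *
st=bot.state(); im=bot.grab_frame("wrist")
print(st["ee_pos"],st["ee_rot"],st["joints"].round(1),st["width"])
np.savez("w4.npz",p=st["ee_pos"],r=st["ee_rot"]); cv2.imwrite("pics/w4r.png",im[...,::-1])
cv2.imwrite("pics/w4.png",cv2.resize(im[0:230,140:420,::-1],None,fx=2.5,fy=2.5,interpolation=cv2.INTER_CUBIC))
E
```

```text
[584.38910231 -92.57864022 249.27994354] [ 1.79928713e+02 -6.76450175e-02  1.72082709e+02] [ 6.4 28.4  0.8 89.1 -0.5 62.6 89.4] 30.711788673906668
```

View pics/w4.png

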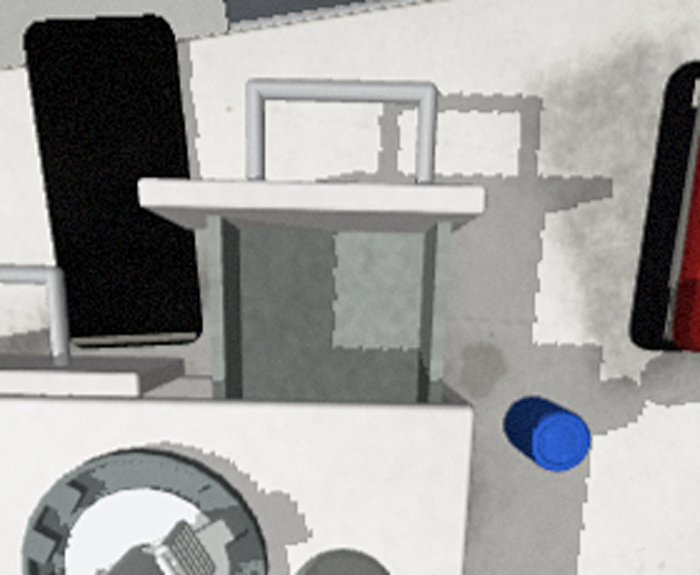

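```bash
python3 - <<'E'
from h import *
d=np.load("w4.npz"); c=cam("wrist",dict(ee_pos=d["p"],ee_rot=d["r"]))
f=lambda x,y:(140+x/2.5-.3,y/2.5-.3)
a=np.radians(CY)
def ch(p): e=p[:2]-C; return np.round([np.cos(a)*e[0]+np.sin(a)*e[1],-np.sin(a)*e[0]+np.cos(a)*e[1]],1)
for n,q,z in [("floor inner",(241,320),18),("floor outer",(422,320),18),("innertop",(222,320),78),("outertop",(436,320),72),("frontTopOut",(310,180),105),("frontTopIn",(310,211),105),("chestfront",(330,402),110),("chestcornerL",(471,405),110),("bar",(340,90),74),("floorfront",(300,230),18)]: print(n,ch(plane(c,f(*q),z)))
rows((*d["p"],d["r"][2]),[(*w(-111,80),200,171.8),(*w(-111,80),46,171.8)])
E
```

```text
floor inner [-102.9   30. ]
floor outer [-103.3  125. ]
innertop [-104.    29.5]
outertop [-104.4  125.7]
frontTopOut [-157.4   70.3]
frontTopIn [-146.2   70.2]
chestfront [-72.   78.2]
chestcornerL [-71. 137.]
bar [-196.4   81.8]
floorfront [-147.1   61.5]
rows 1.9 [ 7.96 -0.34  4.93] az 0.3
rows 3.1 [ 7.96 -0.34 20.33] az 0.3
```

>>> {"method": "arm_command", "body": {"plan": [2.5,4,-0.3,0,0,0,0.3,2.5,8,-0.5,0,0,0,0.3,2.5,8,-0.5,4,0,0,0.3,2.5,8,-0.5,8,0,0,0.3,2.5,8,-0.5,8,0,0,0.3,2.5,8,-0.5,8,0,0,0.3]}}

```text
time: 20.05
ee_pos: [505.1, -87.8, 170.1]
ee_rot: [180.0, -0.0, 171.7]
ft_force: [0.4, 0.4, -0.1]
width: 30.3
```

```bash
python3 - <<'E'
from h import *
s=bot.state();print(s["ee_pos"],s["ee_rot"],s["joint_vel"].round(2),w(-111,78))
rows((*s["ee_pos"],s["ee_rot"][2]),[(*w(-111,78),46,171.8)])
E
```

```text
[505.0801253  -87.84473942 170.05087769] [ 1.79990353e+02 -2.85998562e-02  1.71656095e+02] [ 0.16 -1.52  0.27 -2.57  0.03 -0.24  0.  ] [504.7598952  -86.96564235]
rows 2.5 [ 0.04  0.08 12.41] az -0.1
```

>>> {"method": "arm_command", "body": {"plan": [2.5,0,0.1,4,0,0,0,2.5,0,0.1,8,0,0,0,2.5,0,0.1,11,0,0,0,2.5,0,0.1,12,0,0,0,2.5,0,0.1,12.2,0,0,0,2.5,0,0.1,12.3,0,0,0,2.5,0,0.1,12.4,0,0,0,2.5,0,0.1,12.4,0,0,0,2.5,0,0.1,12.4,0,0,0]}}

```text
time: 20.95
ee_pos: [505.5, -87.6, 46.5]
ee_rot: [-180.0, 0.1, 171.6]
ft_force: [-0.6, 0.5, -0.6]
width: 30.6
```

>>> {"method": "arm_command", "body": {"plan": [2.5,0,0,0.1,0,0,0,2.5,0,0,0.2,0,0,0,2.5,0,0,0.2,0,0,0]}}

```text
time: 21.25
ee_pos: [506.4, -87.7, 45.2]
ee_rot: [-180.0, 0.2, 171.6]
ft_force: [-0.1, 1.0, 8.9]
width: 30.4
```

>>> {"method": "arm_command", "body": {"plan": [2.5,0,0,-0.1,0,0,0,3.4,0,0,-0.1,0,0,0,4.2,0,0,-0.1,0,0,0,4.5,0,0,-0.1,0,0,0,4.5,0,0,-0.1,0,0,0,4.5,0,0,-1.5,0,0,0,4.5,0,0,-4,0,0,0,4.5,0,0,-8,0,0,0,4.5,0,0,-12,0,0,0,4.5,0,0,-16,0,0,0,4.5,-8,0,-20,0,0,0,4.5,-8,0,-20,0,0,0,4.5,-8,0,-20,0,0,0,4.5,-8,0,-20,0,0,0,4.5,-8,0,-20,0,0,0]}}

```text
time: 22.75
ee_pos: [582.3, -99.0, 242.4]
ee_rot: [-180.0, -0.2, 171.6]
ft_force: [-0.2, -0.9, -0.5]
width: 45.2
```

```bash
python3 - <<'E'
from h import *
st=bot.state(); im=bot.grab_frame("wrist"); s2=bot.grab_frame("side")
print(st["ee_pos"],st["width"],st["ft_force"])
a=cv2.resize(im[0:230,100:420],None,fx=1.5,fy=1.5); b=cv2.resize(s2[110:350,190:350],None,fx=1.8,fy=1.8)
o=np.zeros((432,480+288,3),np.uint8); o[:345,:480]=a; o[:,480:]=b; cv2.imwrite("pics/f.png",o[...,::-1])
E
```

```text
[582.2533761  -99.01173872 242.35585912] 45.18416929305507 [-0.2232273  -0.88559664 -0.46762761]
```

View pics/f.png

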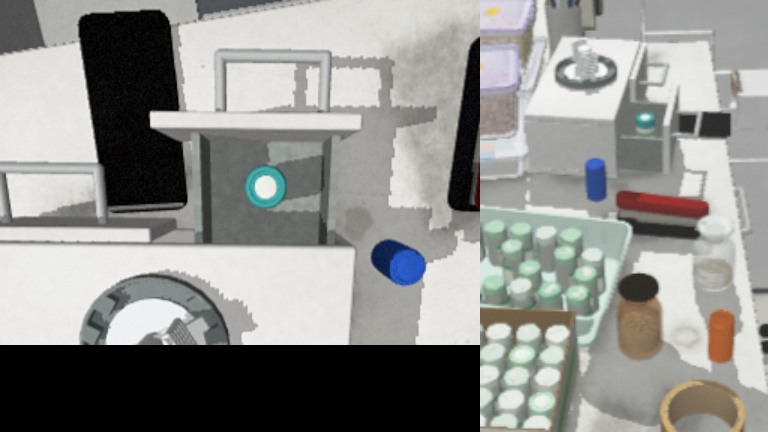

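```bash
python3 - <<'E'
from h import *
st=bot.state(); c=cam("wrist",st); a=np.radians(CY)
def ch(p): e=p[:2]-C; return np.round([np.cos(a)*e[0]+np.sin(a)*e[1],-np.sin(a)*e[0]+np.cos(a)*e[1]],1)
f=lambda x,y:(100+x/1.5-.2,y/1.5-.2)
print("Lbar",ch(plane(c,f(273,56),74)),"Rbar",ch(plane(c,f(60,167),74)),"vial",ch(plane(c,f(265,187),80)),st["ft_force"])
bot.hand_in()
E
```

```text
Lbar [-194.7   82.6] Rbar [-123.6  -72.1] vial [-109.1   76.8] [-0.42819629 -0.34365846 -0.90431256]
the job is handed in; nothing more can be done
```

The job is done and handed in at about 23 s of the 64 s allowed. The steps were done in the order you asked.

**What I did**
- **Right drawer:** I pushed it shut against its stop.
- **Collar:** I squeezed both tabs to about 40 mm overall and turned the collar anticlockwise until the torque rose at its stop (about 0.6 Nm).
- **Left drawer:** I hooked the handle and pulled to the stop, where the force rose to 12 N.
- **Vial:** I lifted the teal-capped vial from between the bottles and stood it on the left drawer's floor.

**Last checks**
- **Vial:** in the final pictures it stands upright, about 2 mm from the drawer's floor point.
- **Drawers:** the left handle measured 194.7 mm in front of the chest's origin, against 197 for fully open. The right handle measured 123.6 mm, against 122 for shut. Both gaps are about the size of the roughly 2 mm camera error.
- **Other objects:** the bottles, stapler and phone looked unmoved in the final pictures. The tape was only partly in view, but the arm never came near it.
- **Collar:** it was only partly in view at the end, so I judged it fully turned from the torque at its stop and from the left drawer unlocking.

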